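Locate a frame tube in the drilling jig and lock it with the toggle clamp

TASK

Lay the longer of the two loose square tubes in the drilling jig on the bench, with one end up against the end stop and its side against both locating pins, fully home on the board. Then push the toggle clamp's handle down past its over-centre point so that the clamp locks the tube down by itself, and let go. Work gently: do not ram the tube against the pins or the stop or force the handle (keep pushes below 25 N), and leave the other things on the bench where they are.

Things in the scene. Friction and masses are not known exactly. Their poses are not given: they have to be found in the camera images.
- tube: The longer loose tube, to be clamped: grey square steel tube 30 x 30 x 160 mm with black end plugs, 0.18 to 0.35 kg, lying flat on the bench. Origin at the centre of its underside; its y axis runs along its length, z up. Both ends are alike.
- tube_center (a point): The middle of the longer tube (15 mm above its underside).
- jig: The drilling jig, fixed to the bench: a grey flat board 150 x 310 x 18 mm (x, y, z). Origin at the centre of its underside, z up. Its y axis runs along its length, from the open end (-y, where the tube goes) to the toggle clamp (+y); its x axis points to the side where the locating pins stand. The top of the board is 18 mm above the bench.
- nest (a point): Fixed point of the jig, same axes as the jig: where the tube's middle lies when the tube is fully home with its length along jig y. It is 15 mm above the board's top. The board reaches 103 mm beyond this point towards -y, 75 mm to either side.
- pins: The two steel locating pins, 14 mm in diameter, standing 22 mm above the board, 110 mm apart along jig y, at 55 mm either side of the nest point; their faces touch the tube's side, 15 mm to jig +x of the nest point. Between them there is 96 mm free for a finger. Origin and axes as the jig's.
- end_stop: The end stop: dark steel block 40 x 12 x 20 mm (x, y, z) on the board; its face towards -y touches the tube's end, 80 mm to jig +y of the nest point. Origin and axes as the jig's.
- clamp: The horizontal hold-down toggle clamp behind the end stop, steel, base 56 x 62 mm, about 60 mm tall without arm and handle. Open, its arm stands nearly upright above the end stop (up to about 155 mm above the bench, 35 mm or more to the -y side of the handle's pivot); as the handle is pushed down the arm swings down over the tube. Robot forces on the clamp and its handle must stay below 25 N. Origin and axes as the jig's.
- clamp_handle (a joint): Handle angle, rad. 0 = open, as it starts (1.20 rad above level, leaning to jig +y); grows as the handle goes over to jig +y and down; pitch above level = 1.20 minus this. Push needed at the grip: about 2.5 N, then from about 0.63 (pad touches the tube) up to about 8 N near 0.78, then less; dead centre 1.00; past it the handle snaps by itself to its hard stop at 1.06, locked.
- handle_pivot (a point): Fixed point on the handle's pivot axis (the axis is along jig x), 64 mm above the bench.
- handle_grip (a point): On the axis of the handle's black round rubber grip, 90 mm from the pivot. The grip is 20 mm in diameter and reaches from 48 to 120 mm from the pivot; it moves in the jig's y-z plane.
- clamp_spindle: The clamp's spindle with its round rubber pad, 18 mm in diameter, sprung along its rod (1 N per mm). Origin at the centre of the pad's face. With the clamp open the pad sticks out from the arm's tip towards jig -y, about 130 mm above the bench and 57 mm to jig +y of the nest point. Locked, it presses on the top of the tube, about 38 mm from the end stop's face, with about 16 N.
- short_tube: The shorter tube, not wanted: 30 x 30 x 100 mm, otherwise like the longer one. Origin at the centre of its underside.
- bottle: White bottle, 64 mm wide, 170 mm tall. Leave alone.
- carton: Small carton 110 x 150 x 60 mm. Leave alone.
- tape: Roll of clear tape, 90 mm across, 48 mm tall. Leave alone.
- screwdriver: Screwdriver with a black handle, lying. Leave alone.
- hammer: Hammer with a wooden handle, lying. Leave alone.
- screw_bin: Grey open bin 130 x 100 x 50 mm with screws. Leave alone.
Mind the look-alikes: they are no part of the job. Leave any orange look-alike of the tube alone.

How it is judged:
On the way:
1. the longer tube lies home in the jig, against both pins and the end stop, with the clamp still open (x of tube_center in the frame of nest between -0.002 and 0.002 m and y of tube_center in the frame of nest between -0.002 and 0.002 m and z of tube_center in the frame of nest between -0.002 and 0.002 m and angle between the y axis of tube and the y axis of jig, either way round below 0.025 rad and value of joint clamp_handle below 0.4 rad), for 0.2 s.
At the end, for the whole second after the job is handed in: The longer tube's middle is within 2 mm of the nest point along each jig axis, its length within 0.025 rad of the jig's, at rest; the clamp handle stands past its over-centre point (joint above 1.02 rad) and the spindle presses on the tube with more than 8 N (x of tube_center in the frame of nest between -0.002 and 0.002 m and y of tube_center in the frame of nest between -0.002 and 0.002 m and z of tube_center in the frame of nest between -0.002 and 0.002 m and angle between the y axis of tube and the y axis of jig, either way round below 0.025 rad and value of joint clamp_handle above 1.02 rad and contact force between clamp_spindle and tube above 8 N and linear speed of tube below 0.02 m/s); the robot touches nothing.
It fails at once if the robot pushes on the clamp or its handle with more than 25 N (contact force between any of the arm, the fingers and clamp above 25 N).
It fails at once if the tube is rammed against the pins or the end stop with more than 25 N while the clamp is open (value of joint clamp_handle below 0.4 rad and (contact force between tube and pins above 25 N or contact force between tube and end_stop above 25 N)).
It fails at once if another thing on the bench is moved by more than 20 mm (distance of any of short_tube, bottle, carton, tape, screwdriver, hammer, screw_bin from where it was at the start of the episode above 0.02 m).
It also fails if it takes over 72 s, if anything falls off the work surface, if the arm or the gripper's body presses on something with over 40 N, if the wrist force passes 120 N, or if a joint passes its speed limit or range.

ROBOT

A 6-joint arm with a two-finger parallel gripper is mounted at the origin on the work surface. World frame = base frame: x ahead of the robot, y to its left, z up, the work surface at z = 0. Lengths are in m, angles in rad, forces in N, time in s.
With the tool pointing down it reaches from about 0.3 to 0.95 m from the base axis. Payload 3.1 kg.
Tool frame: the origin (TCP) lies midway between the tips of the shut fingers; the grasp point (between the pads) lies 19 mm behind it; z points along the fingers, y is the direction in which the jaws open and shut (so a half turn about z gives the same grasp; the last joint's range is limited). The gripper opens to 85 mm and grips with 20 to 120 N. Pads are 22 mm wide; open, the fingers measure 114 mm over their backs; the gripper's body (76 mm by 85 mm) begins 54 mm behind the grasp point. The pads swing forward as they close: fully open they stand 13 mm farther back than shut.
Start: joints at [-1.179, 0.308, 1.634, -0, 1.2, -0.07], TCP at [0.278, -0.56, 0.231] pointing down, gripper open.
Joint ranges: [-3.06, 3.06], [-0.79, 1.96], [0.05, 2.63], [-1.19, 4.34], [0.05, 2.64], [-2.94, 2.94]. Speed limits (rad/s): [2.79, 2.79, 3.14, 3.14, 3.14, 3.14].

INTERFACE

Orientations are given as a 3x3 rotation matrix whose columns are the frame's x, y, z axes.
In Python, from plant import status, optics, arm gives the robot as it stands.
- The arm moves only by the tool step_arm, never from a script. Its argument "motion" is a list of rows, each a list of 3 entries, a list of its own where there are three numbers: the shift along the tool's x, y, z in units of 40 mm (1.0 is 40 mm), then the turn about the tool's z in degrees, then the opening in per cent of the stroke, from 0 (shut) to 100 (fully open). A call has 1 to 20 rows; each row is the pose to reach, as a shift and turn from the pose commanded when the call began, along the tool's axes at that moment; what a row does not reach only later rows make up. A row lasts 1/12 s, in which the tool goes at most 41.7 mm and 7.16 degrees, less where a joint would pass 70% of its speed; a pose out of reach is approached as far as the arm can. A call with a gripper value outside its range is refused whole. The fingers move at their own pace and stop on an object; the grip force is fixed at half the most. Time passes only in rows, so rows that repeat a pose let the fingers close. It gives the time, the measured TCP pose, the force and the opening at its end, in the units of the state.
- status.get_obs(): the state, without advancing time (a new reading comes with each control period).
- optics.capture(name): name is "scene" or "top" or "wrist"; returns a dict with "img" (420x560x3 uint8, blue, green, red), "vertical_fov" (degrees; the focal length in pixels is half the picture's height over the tangent of half this angle, whatever the lens; pixels are square), "cx", "cy" (the principal point, pixels), "pose" (4x4, takes a point from camera to world coordinates). Camera axes: x right, y up, looking along -z (the intrinsics and any distortion apply to the point x, -y, -z); pixel columns grow to the right and rows downward; lengths in m; the calibration is good to about 2 mm. A picture is of the moment at which its call begins. There is no depth.
- arm.job_done(): hands the job in, once; it reports no verdict.
The state is a dict: "time_s": time; "joints": joint angles; "dq": joint speeds; "tau": joint torques, N m; "position": TCP position; "ee_rot": TCP orientation; "ft_force": force on the tool from outside, world axes, zero at the start; "torque": the same for the moment, N m; "width": opening from 0.0 (shut) to 1.0 (fully open).
Only numpy, scipy, OpenCV 4.12 (cv2) and the standard library are available. Lean on these libraries where they do the work, as an engineer would, in place of code of your own. Each camera call takes 0.05 s, during which the arm holds its last target.

## Working session

There is one attempt and no reset: what is moved stays moved. The work goes in short steps, Python scripts to look and compute and a tool call to move; the robot and the scene stay as the last step left them, time stands still between calls to the robot, and variables do not carry over. Pictures are saved under pics/ and viewed, and the job is handed in when it is done.

Besides the shell and the picture viewer there is one more tool, called after ">>>" as name(argument=value, ...) on one line, values as JSON. step_arm: Moves the arm, as the interface text tells. Its arguments: {"type":"object","properties":{"motion":{"type":"array"}},"required":["motion"]}

```bash
mkdir -p pics; ls
python3 - <<'E'
from plant import status, optics, arm
import cv2, numpy as np
np.set_printoptions(precision=4,suppress=True)
o=status.get_obs()
print({k:np.round(v,4).tolist() for k,v in o.items()})
for n in ["scene","top","wrist"]:
    c=optics.capture(n)
    cv2.imwrite(f"pics/{n}0.png",c["img"])
    print(n,c["vertical_fov"],c["cx"],c["cy"],[k for k in c]); print(c["pose"])
    np.savez(f"pics/{n}0.npz",**c)
E
```

```text
pics
{'time_s': 0.0, 'joints': [-1.1787, 0.309, 1.6352, 0.0, 1.1997, -0.0697], 'dq': [0.0016, 0.0003, -0.0003, 0.0009, 0.0007, -0.0018], 'tau': [-0.0007, -41.526, -27.6665, -0.0002, 0.0105, -0.0], 'position': [0.2781, -0.5588, 0.2301], 'ee_rot': [[0.8952, 0.4456, -0.0009], [0.4456, -0.8952, 0.0022], [0.0002, -0.0023, -1.0]], 'ft_force': [-0.2439, 0.5234, 0.0142], 'torque': [-0.0004, 0.0305, 0.03], 'width': 1.0012}
scene 50.78944819319381 285.1653962155344 211.58853913778967 ['img', 'vertical_fov', 'cx', 'cy', 'pose']
[[-0.6819 -0.5871  0.4363  1.0539]
 [ 0.7314 -0.5399  0.4166  0.5132]
 [-0.009   0.6032  0.7975  1.0534]
 [ 0.      0.      0.      1.    ]]
top 50.24840555929951 279.34260341891667 208.9425093208223 ['img', 'vertical_fov', 'cx', 'cy', 'pose']
[[-0.0022  0.9748 -0.2229  0.1979]
 [-1.     -0.0025 -0.0009  0.0102]
 [-0.0015  0.2229  0.9748  1.6721]
 [ 0.      0.      0.      1.    ]]
wrist 61.63496920391084 277.83888776605 206.8707361465551 ['img', 'vertical_fov', 'cx', 'cy', 'pose']
[[ 0.4453  0.8458  0.294   0.3537]
 [-0.8954  0.4216  0.1433 -0.5211]
 [-0.0028 -0.3271  0.945   0.3742]
 [ 0.      0.      0.      1.    ]]
```

View pics/scene0.png

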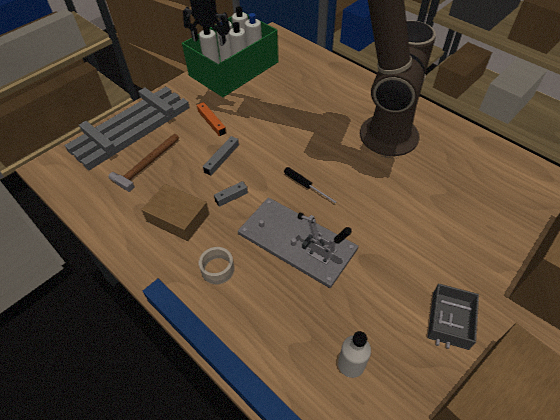

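View pics/top0.png

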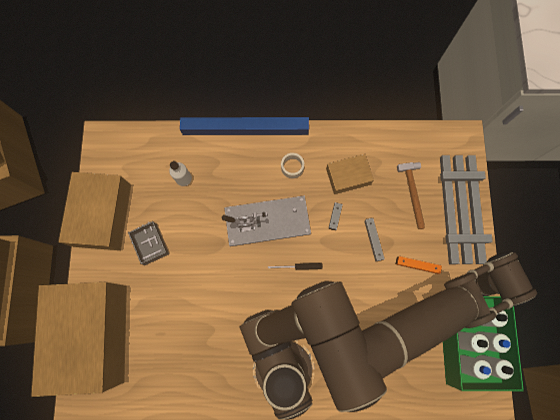

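View pics/wrist0.png

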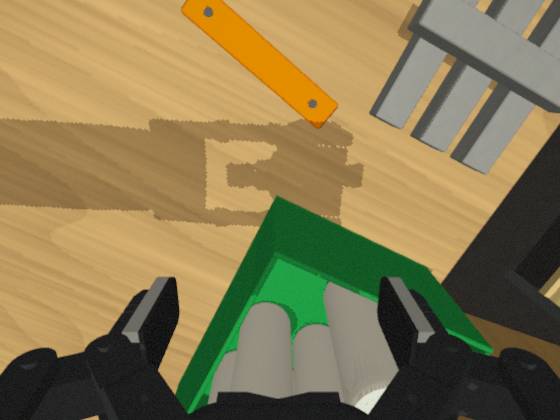

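```bash
cat > h.py <<'E'
import numpy as np, cv2
np.set_printoptions(precision=4,suppress=True)
def load(f):
    d=np.load(f); return {k:d[k] for k in d}
def ray(c,u,v):
    f=c["img"].shape[0]/2/np.tan(np.radians(float(c["vertical_fov"]))/2)
    d=np.array([(u-float(c["cx"]))/f,-(v-float(c["cy"]))/f,-1.0])
    P=c["pose"]; return P[:3,3],P[:3,:3]@d
def onz(c,u,v,z):
    p,d=ray(c,u,v); return p+d*(z-p[2])/d[2]
def proj(c,X):
    f=c["img"].shape[0]/2/np.tan(np.radians(float(c["vertical_fov"]))/2)
    P=c["pose"]; q=P[:3,:3].T@(np.asarray(X)-P[:3,3])
    return np.array([float(c["cx"])+f*q[0]/-q[2], float(c["cy"])-f*q[1]/-q[2]])
def tri(obs):
    A=np.zeros((3,3));b=np.zeros(3);
    for c,u,v in obs:
        p,d=ray(c,u,v); d=d/np.linalg.norm(d); M=np.eye(3)-np.outer(d,d); A+=M;b+=M@p
    X=np.linalg.solve(A,b); return X,[np.round(proj(c,X)-[u,v],2).tolist() for c,u,v in obs]
def crop(c,u0,v0,u1,v1,s,out):
    cv2.imwrite(out,cv2.resize(c["img"][v0:v1,u0:u1],None,fx=s,fy=s,interpolation=cv2.INTER_CUBIC))
E
python3 - <<'E'
from h import *
t=load("pics/top0.npz");s=load("pics/scene0.npz")
crop(t,210,170,450,290,3.3,"pics/t0c.png")
crop(s,180,90,370,300,2.8,"pics/s0c.png")
for n,uv in dict(long=(374,240),short=(335,216),orange=(418,264),jig=(268,221),tape=(292,165)).items(): print(n,onz(t,*uv,.02))
for n,uv in dict(long=(221,155),short=(231,193)).items(): print(n,onz(s,*uv,.02))
E
```

```text
long [ 0.4561 -0.3405  0.02  ]
short [ 0.5478 -0.198   0.02  ]
orange [ 0.3666 -0.4979  0.02  ]
jig [0.5292 0.0546 0.02  ]
tape [ 0.75   -0.0376  0.02  ]
long [ 0.4611 -0.3373  0.02  ]
short [ 0.548  -0.1956  0.02  ]
```

View pics/t0c.png

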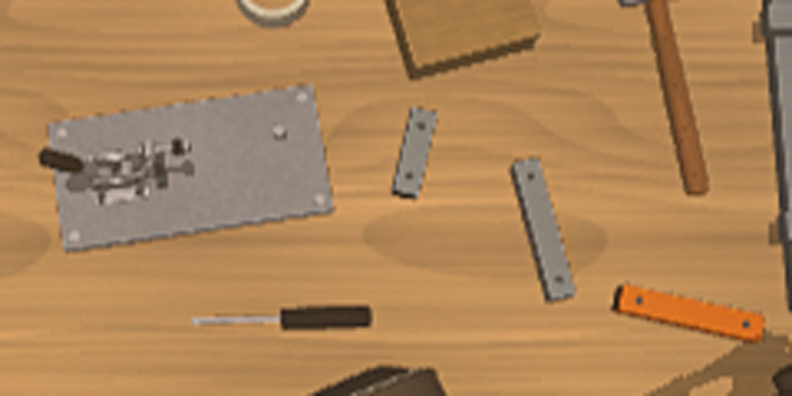

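View pics/s0c.png

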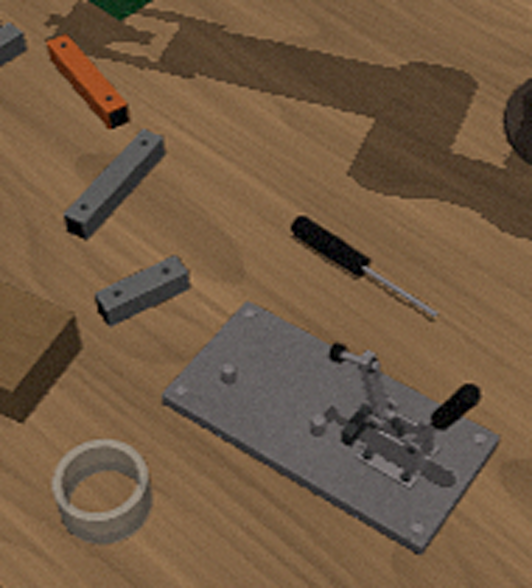

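```bash
cat >> h.py <<'E'
def move(target,yaw):
    """print shift units & turn deg from current pose to have TCP at target, tool down yaw(deg)"""
    from plant import status
    o=status.get_obs(); R=np.array(o["ee_rot"]);p=np.array(o["position"])
    y0=np.degrees(np.arctan2(R[1,0],R[0,0])); d=R.T@(np.asarray(target)-p)
    print("pos",p,"yaw",y0,"shift units",d/0.04,"turn",-((yaw-y0+180)%360-180),"F",np.array(o["ft_force"]),"w",o["width"],"t",o["time_s"],"q6",o["joints"][5])
E
python3 - <<'E'
from h import *
t=load("pics/top0.npz")
g=lambda a,b,z: onz(t,210+a/3.3,170+b/3.3,z)
T=[g(512,165,.03),g(538,158,.03),g(574,293,.03),g(549,300,.03)]
c=np.mean(T,0); ax=(T[0]+T[1]-T[2]-T[3])/2; print(c,np.linalg.norm(ax),np.degrees(np.arctan2(ax[1],ax[0])))
B=[g(50,125,.018),g(313,86,.018),g(331,211,.018),g(68,249,.018)]
print(np.array(B),np.mean(B,0)); a=(B[0]+B[3]-B[1]-B[2])/2;print(np.linalg.norm(a),np.degrees(np.arctan2(a[1],a[0])))
move([c[0],c[1],.2],15)
E
```

```text
[ 0.4576 -0.3406  0.03  ] 0.15670370723189542 12.290274508824202
[[ 0.5808  0.2173  0.018 ]
 [ 0.6263 -0.0856  0.018 ]
 [ 0.4799 -0.1038  0.018 ]
 [ 0.4372  0.1934  0.018 ]] [0.531  0.0553 0.018 ]
0.3032745296111369 98.35798802938992
pos [ 0.2782 -0.559   0.2303] yaw 26.45742009614731 shift units [ 6.4473 -2.888   0.7642] turn 11.457420096147303 F [ 1.0565  0.85   -0.359 ] w 0.997201051229496 t 0.15 q6 -0.06969730313832626
```

>>> step_arm(motion=[[[0.6,-0.3,0.1],1,100],[[1.3,-0.6,0.15],2,100],[[2.0,-0.9,0.2],3,100],[[2.7,-1.2,0.25],5,100],[[3.4,-1.5,0.3],6,100],[[4.1,-1.8,0.4],7,100],[[4.8,-2.1,0.4],8,100],[[5.5,-2.4,0.5],10,100],[[6.1,-2.7,0.5],11,100],[[6.4,-2.9,0.5],12,100],[[6.4,-2.9,0.5],13,100],[[6.4,-2.9,0.5],13,100]])

```text
time_s: 1.15
position: [0.4561, -0.341, 0.211]
ee_rot: [[0.972, 0.234, -0.001], [0.234, -0.972, -0.0], [-0.001, -0.0, -1.0]]
ft_force: [-0.1, -0.8, 0.3]
width: 1.001
```

Run:
```python
from h import *
from plant import optics,status
c=optics.capture("wrist"); np.savez("pics/w1.npz",**c); cv2.imwrite("pics/w1.png",c["img"])
print(status.get_obs()["position"])
```

```text
[ 0.4557 -0.3418  0.2111]
```

View pics/w1.png

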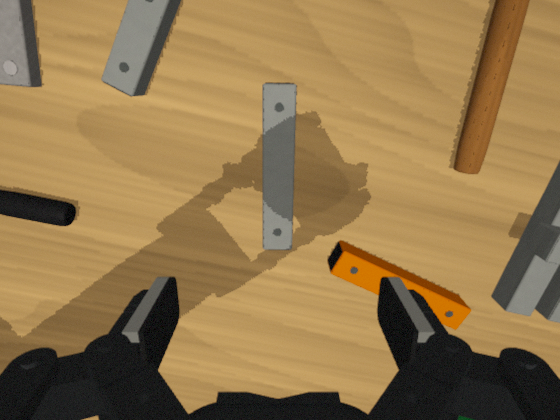

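Run:
```python
from h import *
c=load("pics/w1.npz")
T=np.array([onz(c,u,v,.03) for u,v in [(263,83.5),(296,83.5),(293,249),(263,249.5)]])
m=T.mean(0); ax=(T[0]+T[1]-T[2]-T[3])/2
print(T,m,np.linalg.norm(ax),np.degrees(np.arctan2(ax[1],ax[0])),np.linalg.norm((T[0]-T[1]+T[3]-T[2])/2))
crop(c,230,60,330,270,2.8,"pics/w1c.png")
```

```text
[[ 0.5359 -0.3078  0.03  ]
 [ 0.5426 -0.3357  0.03  ]
 [ 0.3878 -0.3726  0.03  ]
 [ 0.38   -0.343   0.03  ]] [ 0.4616 -0.3398  0.03  ] 0.15950700660464825 13.071316064827814 0.029668591265840667
```

View pics/w1c.png

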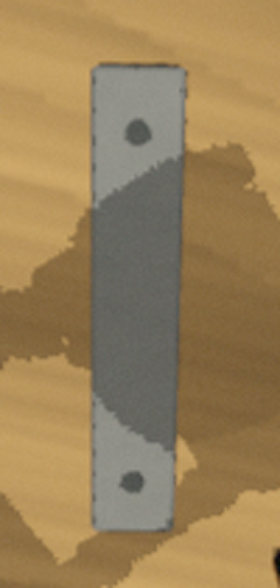

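Run:
```python
from h import *
from plant import status
o=status.get_obs(); q=o["joints"];p=o["position"];R=np.array(o["ee_rot"])
print(np.array(q),np.arctan2(p[1],p[0]),np.hypot(p[0],p[1]),np.arctan2(R[1,0],R[0,0]), q[0]-q[5]+np.pi/2)
move([.45,0.03,.26],13)
```

```text
[-0.7195  0.223   1.7848 -0.0007  1.134   0.6157] -0.6434564633928148 0.569629855924934 0.2359032975722359 0.23558766095768457
pos [ 0.4557 -0.3418  0.2111] yaw 13.516263324107877 shift units [ 2.0323 -9.0697 -1.2262] turn 0.5162633241078822 F [ 0.377   0.4842 -0.2175] w 0.9994704336660026 t 1.2 q6 0.6156900914234356
```

>>> step_arm(motion=[[[0.3,-0.7,-0.3],0,100],[[0.6,-1.6,-0.6],0,100],[[1.0,-2.5,-0.9],0,100],[[1.4,-3.4,-1.2],0,100],[[1.8,-4.3,-1.5],0,100],[[2.2,-5.2,-1.8],0,100],[[2.6,-6.1,-2.1],0,100],[[3.0,-7.0,-2.2],0,100],[[3.3,-7.7,-2.2],0,100],[[3.6,-8.3,-2.2],0,100],[[3.8,-8.7,-2.2],0,100],[[3.9,-8.8,-2.2],0,100],[[3.9,-8.8,-2.2],0,100],[[3.9,-8.8,-2.2],0,100]])

```text
time_s: 2.37
position: [0.5258, 0.0356, 0.2991]
ee_rot: [[0.973, 0.232, -0.0], [0.232, -0.973, -0.001], [-0.001, 0.001, -1.0]]
ft_force: [-0.6, -0.2, -0.6]
width: 0.997
```

Run:
```python
from h import *
from plant import optics,status
c=optics.capture("wrist"); np.savez("pics/w2.npz",**c); cv2.imwrite("pics/w2.png",c["img"])
print(status.get_obs()["position"])
```

```text
[0.5256 0.0354 0.2991]
```

View pics/w2.png

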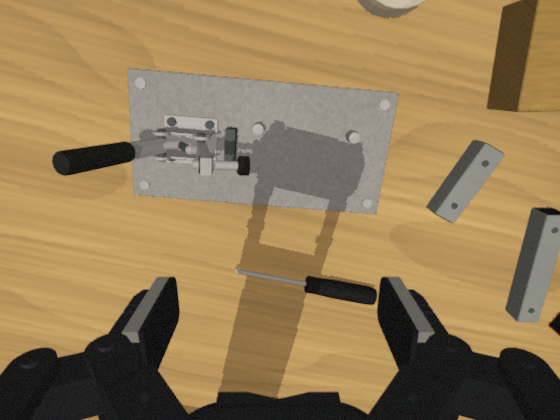

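Run:
```python
from h import *
c=load("pics/w2.npz")
crop(c,120,60,270,210,5,"pics/w2a.png")
crop(c,240,80,410,220,4.5,"pics/w2b.png")
```

```text
(no output)
```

View pics/w2a.png

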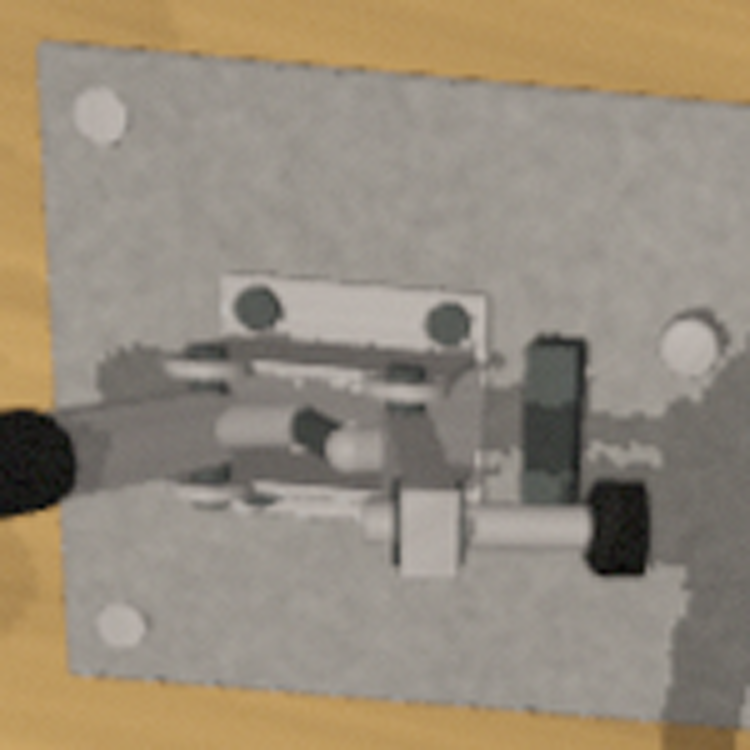

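View pics/w2b.png

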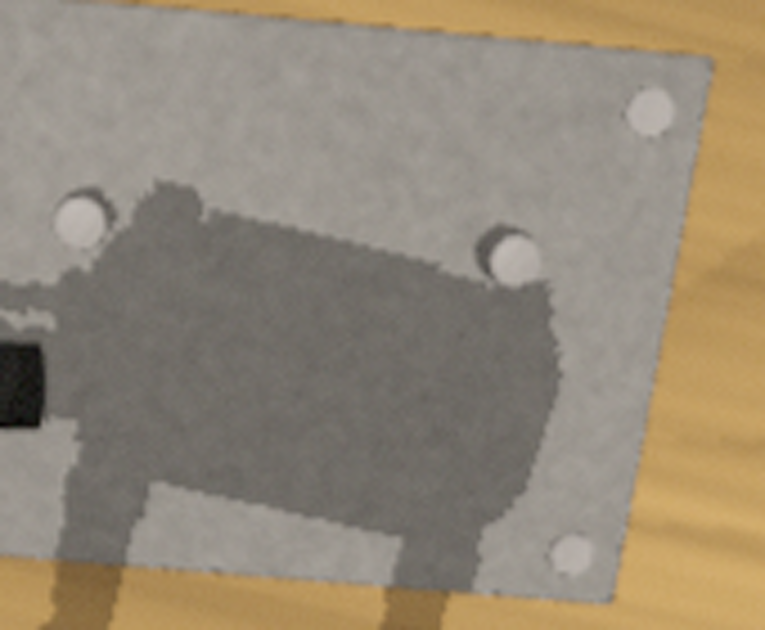

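Run:
```python
from h import *
c=load("pics/w2.npz")
p1=onz(c,258.2,129.3,.04);p2=onz(c,354.4,137.8,.04)
d=p1-p2;L=np.linalg.norm(d);y=d/L;x=np.array([y[1],-y[0],0])
print("pins",p1,p2,L,np.degrees(np.arctan2(y[1],y[0])))
print("nest by pins",(p1+p2)/2-x*.022)
B=np.array([onz(c,u,v,.018) for u,v in [(127.6,68.4),(398.4,93.8),(376,214),(134.4,194.6)]])
a=(B[0]+B[3]-B[1]-B[2])/2;yb=a/np.linalg.norm(a);xb=np.array([yb[1],-yb[0],0])
print(B.mean(0),np.linalg.norm(a),np.linalg.norm((B[0]-B[3]+B[1]-B[2])/2),np.degrees(np.arctan2(a[1],a[0])))
print("nest by board",B.mean(0)-.052*yb, "pins in board frame",[( (p-B.mean(0))@xb,(p-B.mean(0))@yb) for p in (p1,p2)])
n=(p1+p2)/2-x*.022
for nm,u,v,z in [("stop -y/+x top",120+585/5,60+340/5,.038),("stop -y/-x top",120+578/5,60+500/5,.038),("spindle face",120+648/5,60+530/5,.13)]:
    q=onz(c,u,v,z); print(nm,q,"in nest",(q-n)@x,(q-n)@y)
```

```text
pins [0.5565 0.0661 0.04  ] [ 0.5725 -0.0421  0.04  ] 0.109405190964876 98.42527446118396
nest by pins [0.5428 0.0088 0.04  ]
[0.5345 0.06   0.018 ] 0.30869764495379676 0.1483998989603656 98.44347485470651
nest by board [0.5422 0.0086 0.018 ] pins in board frame [(np.float64(0.022638894231258245), np.float64(0.002823325348872674)), (np.float64(0.022604140929838767), np.float64(-0.10658186009619217))]
stop -y/+x top [0.5521 0.0898 0.038 ] in nest 0.021120133023796422 0.07875726990885952
stop -y/-x top [0.5158 0.0842 0.038 ] in nest -0.0155935068194848 0.07859452816862646
spindle face [0.5343 0.0644 0.13  ] in nest -0.0002663368379328755 0.056246657940235714
```

Run:
```python
from h import *
move([.4811,-.3353,.09],13.07)
move([.4811,-.3353,.007],13.07)
```

```text
pos [0.5256 0.0354 0.2991] yaw 13.375517505061612 shift units [-3.2228  8.7536  5.2365] turn 0.30551750506160147 F [ 0.2198 -0.4186 -0.7065] w 0.9977397123981491 t 2.4167 q6 1.3227015648172347
pos [0.5256 0.0354 0.2991] yaw 13.375517505061612 shift units [-3.2212  8.752   7.3115] turn 0.30551750506160147 F [ 0.2198 -0.4186 -0.7065] w 0.9977397123981491 t 2.4167 q6 1.3227015648172347
```

>>> step_arm(motion=[[[-0.3,0.7,0.1],0,100],[[-0.6,1.5,0.3],0,100],[[-0.9,2.4,0.8],0,90],[[-1.2,3.3,1.3],0,90],[[-1.5,4.2,1.8],0,90],[[-1.8,5.1,2.3],0,90],[[-2.1,6.0,2.8],0,80],[[-2.4,6.9,3.3],0.3,70],[[-2.8,7.7,3.8],0.3,70],[[-3.1,8.4,4.4],0.3,70],[[-3.2,8.7,4.9],0.3,70],[[-3.22,8.75,5.2],0.3,70],[[-3.22,8.75,5.2],0.3,70]])

```text
time_s: 3.5
position: [0.4782, -0.3337, 0.0878]
ee_rot: [[0.975, 0.223, -0.006], [0.223, -0.975, 0.004], [-0.004, -0.006, -1.0]]
ft_force: [0.2, 1.3, -0.5]
width: 0.701
```

Run:
```python
from h import *
from plant import optics
c=optics.capture("wrist"); np.savez("pics/w3.npz",**c); cv2.imwrite("pics/w3.png",c["img"])
move([.4811,-.3353,.007],13.07)
```

```text
pos [ 0.4797 -0.3332  0.0895] yaw 13.006924450812035 shift units [0.0281 0.0666 2.0631] turn -0.06307554918797109 F [-0.1117  0.6823  0.0672] w 0.7027924627760214 t 3.55 q6 0.6617975865799515
```

View pics/w3.png

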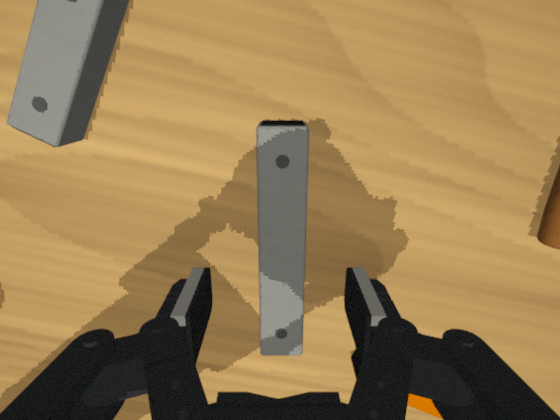

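>>> step_arm(motion=[[[0.0,0.05,0.5],0,70],[[0.0,0.05,1.0],0,70],[[0.0,0.05,1.5],0,70],[[0.0,0.05,1.8],0,70],[[0.0,0.05,2.0],0,70],[[0.0,0.05,2.05],0,70],[[0.0,0.05,2.05],0,70],[[0.0,0.05,2.05],0,25],[[0.0,0.05,2.05],0,20],[[0.0,0.05,2.05],0,20],[[0.0,0.05,2.05],0,20],[[0.0,0.05,2.05],0,20],[[0.0,0.05,2.05],0,20],[[0.0,0.05,2.05],0,20]])

```text
time_s: 4.72
position: [0.4836, -0.3362, 0.0109]
ee_rot: [[0.974, 0.227, 0.002], [0.228, -0.974, -0.002], [0.002, 0.002, -1.0]]
ft_force: [-0.5, -0.4, 6.8]
width: 0.338
```

>>> step_arm(motion=[[[0,0,-0.2],0,10],[[0,0,-0.5],0,10],[[0,0,-1.0],0,10],[[0,0,-1.5],0,10],[[0,0,-2.0],0,10],[[0,0,-2.5],0,10],[[0,0,-3.0],0,10],[[0,0,-3.0],0,10],[[0,0,-3.0],0,10]])

```text
time_s: 5.47
position: [0.4831, -0.3359, 0.1308]
ee_rot: [[0.974, 0.228, 0.003], [0.228, -0.974, -0.002], [0.002, 0.003, -1.0]]
ft_force: [-0.4, 0.6, -2.4]
width: 0.337
```

Run:
```python
from h import *
from plant import optics
c=optics.capture("wrist"); np.savez("pics/w4.npz",**c); cv2.imwrite("pics/w4.png",c["img"])
move([.4811,-.3353,.007],13.07)
```

```text
pos [ 0.482  -0.335   0.1291] yaw 13.154292831630412 shift units [-0.0219  0.0026  3.0524] turn 0.084292831630421 F [ 0.3547 -0.1313 -2.1992] w 0.3348710213845285 t 5.5167 q6 0.6596140821148452
```

View pics/w4.png

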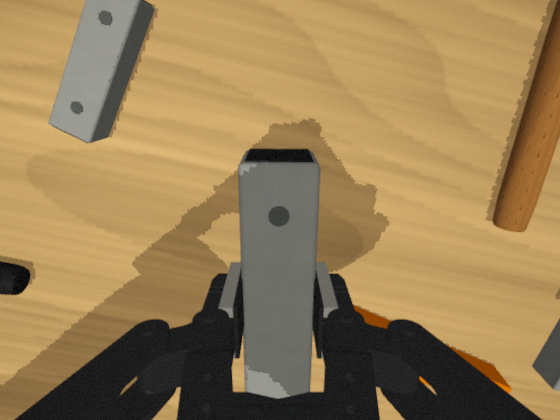

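Run:
```python
from h import *
from plant import status
c=load("pics/w4.npz"); crop(c,220,130,340,400,2.2,"pics/w4c.png")
o=status.get_obs();R=np.array(o["ee_rot"]);p=np.array(o["position"])
z=p[2]+.0195
for u,v in [(239.5,163),(320,163),(243,390),(311,390)]:
    print(R.T@(onz(c,u,v,z)-p))
```

```text
[ 0.0584 -0.0133 -0.0195]
[ 0.0584  0.016  -0.0195]
[-0.0481 -0.0155 -0.0195]
[-0.0481  0.0159 -0.0195]
```

View pics/w4c.png

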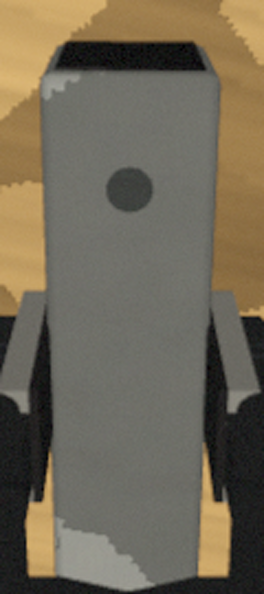

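```bash
cat >> h.py <<'E'
N=np.array([.5426,.0087,0]); JY=np.array([-.1466,.9892,0]); JX=np.array([.9892,.1466,0])
OFF=.021
def tube(jx,jy,z): return N+JX*jx+JY*(jy-OFF)+np.array([0,0,z])
E
python3 - <<'E'
from h import *
move(tube(-.025,-.055,.13),-81.57)
E
```

```text
pos [ 0.482  -0.335   0.1291] yaw 13.154292831630412 shift units [ 2.6524 -6.1805 -0.0218] turn 94.72429283163041 F [ 0.3547 -0.1313 -2.1992] w 0.3348710213845285 t 5.5167 q6 0.6596140821148452
```

>>> step_arm(motion=[[[0.0,-0.1,-0.2],3,10],[[0.1,-0.4,-0.4],9,10],[[0.3,-0.8,-0.5],15,10],[[0.5,-1.2,-0.5],21,10],[[0.7,-1.7,-0.5],27,10],[[0.9,-2.2,-0.5],33,10],[[1.1,-2.7,-0.5],39,10],[[1.4,-3.2,-0.5],45,10],[[1.6,-3.7,-0.5],51,10],[[1.8,-4.2,-0.5],57,10],[[2.0,-4.7,-0.5],63,10],[[2.2,-5.2,-0.5],69,10],[[2.4,-5.6,-0.4],75,10],[[2.5,-5.9,-0.2],81,10],[[2.6,-6.1,0],87,10],[[2.65,-6.18,0],91,10],[[2.65,-6.18,0],94,10],[[2.65,-6.18,0],94.7,10],[[2.65,-6.18,0],94.7,10],[[2.65,-6.18,0],94.7,10]])

```text
time_s: 7.18
position: [0.5284, -0.0705, 0.1282]
ee_rot: [[0.148, -0.989, -0.002], [-0.989, -0.148, 0.0], [-0.001, 0.002, -1.0]]
ft_force: [-0.2, -0.0, -1.2]
width: 0.336
```

Run:
```python
from h import *
from plant import optics
for n in ["wrist","scene"]:
    c=optics.capture(n); np.savez(f"pics/{n}5.npz",**c); cv2.imwrite(f"pics/{n}5.png",c["img"])
move(tube(-.025,-.055,.031),-81.57)
```

```text
pos [ 0.5289 -0.0707  0.1288] yaw -81.52226105212254 shift units [-0.0118 -0.0055  2.4454] turn 0.04773894787746258 F [ 0.3145 -0.372  -1.6403] w 0.3372383667206556 t 7.2833 q6 2.7793218353710394
```

View pics/wrist5.png

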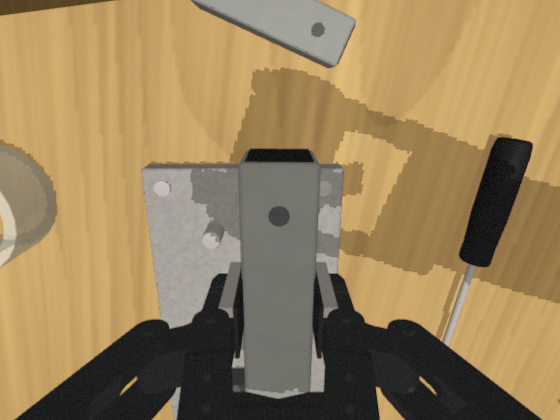

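View pics/scene5.png

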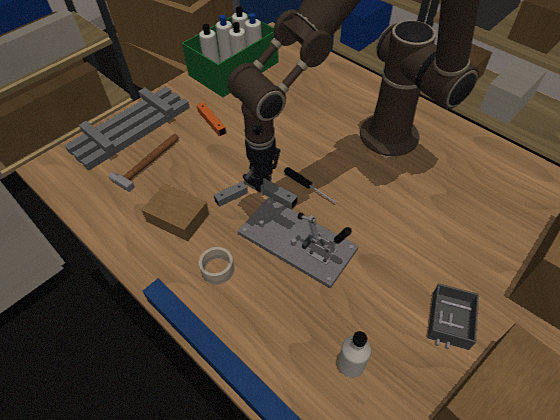

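>>> step_arm(motion=[[[0,0,0.4],0,10],[[0,0,0.9],0,10],[[0,0,1.4],0,10],[[0,0,1.9],0,10],[[0,0,2.2],0,10],[[-0.01,0,2.35],0,10],[[-0.2,0,2.38],0,10],[[-0.5,0,2.38],0,10],[[-0.8,-0.1,2.38],0,10],[[-1.0,-0.25,2.38],0,10],[[-1.1,-0.4,2.38],0,10],[[-1.1,-0.45,2.38],0,10],[[-1.1,-0.45,2.38],0,10]])

```text
time_s: 8.37
position: [0.5425, -0.0237, 0.035]
ee_rot: [[0.149, -0.989, 0.003], [-0.989, -0.149, -0.001], [0.001, -0.003, -1.0]]
ft_force: [0.7, 0.1, -2.7]
width: 0.331
```

Run:
```python
from h import *
from plant import optics
for n in ["wrist","scene"]:
    c=optics.capture(n); np.savez(f"pics/{n}6.npz",**c); cv2.imwrite(f"pics/{n}6.png",c["img"])
    if n=="scene": crop(c,210,150,370,300,4,"pics/s6c.png")
move(tube(0,0,.029),-81.57)
```

```text
pos [ 0.5411 -0.0243  0.0344] yaw -81.5132778982812 shift units [-0.286  -0.1583  0.1338] turn 0.05672210171877623 F [-0.6187 -0.06   -2.8754] w 0.3350972158457587 t 8.4667 q6 2.868484290867888
```

View pics/wrist6.png

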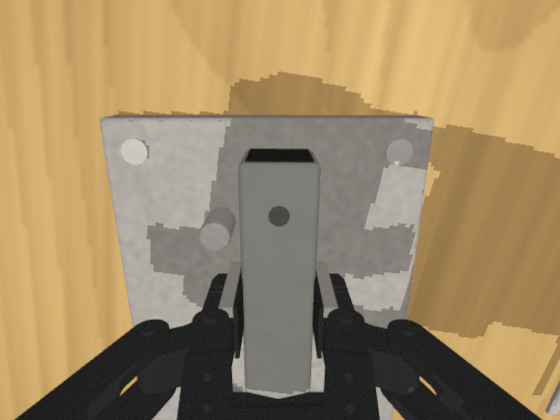

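View pics/s6c.png

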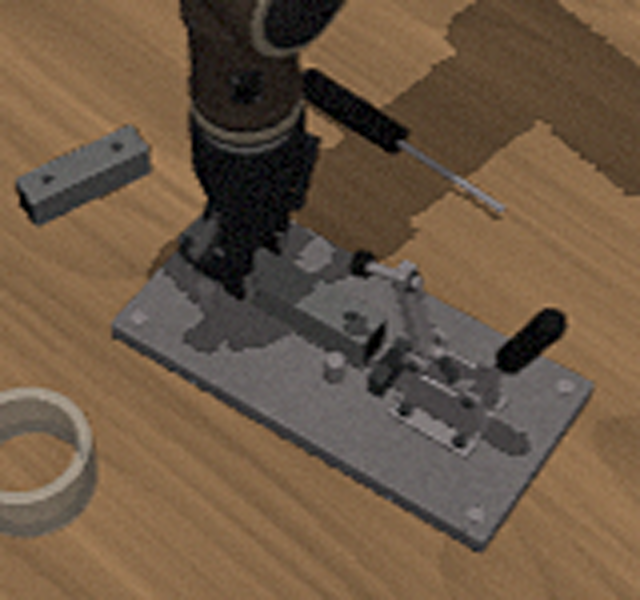

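>>> step_arm(motion=[[[0,0,0.04],0,10],[[0,0,0.08],0,10],[[0,0,0.12],0,10],[[0,0,0.14],0,10],[[0,0,0.14],0,10],[[0,0,0.14],0,10]])

```text
time_s: 8.97
position: [0.5404, -0.0246, 0.0289]
ee_rot: [[0.147, -0.989, -0.001], [-0.989, -0.147, -0.0], [0.0, 0.001, -1.0]]
ft_force: [-3.3, -0.8, 4.2]
width: 0.334
```

>>> step_arm(motion=[[[0,-0.03,0.12],0,10],[[0,-0.06,0.12],0,10],[[0,-0.09,0.12],0,10],[[0,-0.12,0.12],0,10],[[0,-0.14,0.12],0,10],[[0,-0.14,0.12],0,10]])

```text
time_s: 9.47
position: [0.5407, -0.0246, 0.0288]
ee_rot: [[0.148, -0.989, -0.016], [-0.989, -0.148, -0.001], [-0.001, 0.016, -1.0]]
ft_force: [-25.5, -3.9, 48.0]
width: 0.336
```

Run:
```python
from h import *
move(tube(0,0,.029),-81.57)
```

```text
pos [ 0.5407 -0.0246  0.0288] yaw -81.47335415945636 shift units [-0.2914 -0.1693 -0.0065] turn 0.0966458405436299 F [-25.5363  -3.9426  48.033 ] w 0.336400747608741 t 9.4667 q6 2.8718478471506406
```

>>> step_arm(motion=[[[0,0.07,-0.04],0,10],[[0,0.14,-0.08],0,10],[[0,0.14,-0.13],0,10],[[0,0.14,-0.16],0,10],[[0,0.14,-0.16],0,10],[[0,0.14,-0.16],0,10]])

```text
time_s: 9.97
position: [0.5407, -0.0242, 0.0295]
ee_rot: [[0.147, -0.989, -0.0], [-0.989, -0.147, 0.0], [-0.0, 0.0, -1.0]]
ft_force: [0.3, -0.6, -1.6]
width: 0.335
```

Run:
```python
from h import *
move(tube(0,0,.029),-81.57)
```

```text
pos [ 0.5407 -0.0242  0.0295] yaw -81.53693494641993 shift units [-0.282  -0.1677  0.0117] turn 0.033065053580060066 F [ 0.3019 -0.5502 -1.6025] w 0.33547246427723537 t 9.9667 q6 2.8685682222808953
```

>>> step_arm(motion=[[[0,-0.03,0],0,10],[[0,-0.06,0],0,10],[[0,-0.09,0],0,10],[[0,-0.11,0],0,10],[[0,-0.12,0],0,10],[[0,-0.12,0],0,10]])

```text
time_s: 10.47
position: [0.5456, -0.0236, 0.03]
ee_rot: [[0.147, -0.989, 0.0], [-0.989, -0.147, -0.0], [0.0, -0.0, -1.0]]
ft_force: [-1.1, 0.9, -2.0]
width: 0.334
```

Now approach pins in ~0.5 mm steps.

>>> step_arm(motion=[[[0,-0.012,0],0,10],[[0,-0.025,0],0,10],[[0,-0.035,0],0,10],[[0,-0.045,0],0,10],[[0,-0.045,0],0,10]])

```text
time_s: 10.88
position: [0.5472, -0.0233, 0.0301]
ee_rot: [[0.147, -0.989, -0.0], [-0.989, -0.147, -0.0], [0.0, 0.0, -1.0]]
ft_force: [0.4, 0.2, -2.6]
width: 0.338
```

>>> step_arm(motion=[[[0,-0.01,0],0,10],[[0,-0.02,0],0,10],[[0,-0.03,0],0,10],[[0,-0.03,0],0,10],[[0,-0.03,0],0,10]])

```text
time_s: 11.3
position: [0.5475, -0.0233, 0.0298]
ee_rot: [[0.148, -0.989, -0.002], [-0.989, -0.148, -0.0], [0.0, 0.002, -1.0]]
ft_force: [-3.0, -1.9, -0.3]
width: 0.333
```

>>> step_arm(motion=[[[0,-0.005,0],0,10],[[0,-0.01,0],0,10],[[0,-0.015,0],0,10],[[0,-0.015,0],0,10]])

```text
time_s: 11.63
position: [0.5477, -0.0233, 0.0297]
ee_rot: [[0.148, -0.989, -0.003], [-0.989, -0.148, -0.0], [0.0, 0.003, -1.0]]
ft_force: [-4.8, -2.3, -0.2]
width: 0.339
```

Run:
```python
from h import *
from plant import status,optics
o=status.get_obs(); print(o["torque"])
c=optics.capture("wrist"); np.savez(f"pics/w7.npz",**c); cv2.imwrite(f"pics/w7.png",c["img"]); crop(c,150,120,400,400,2,"pics/w7c.png")
move(tube(0,0,.029),-81.57)
```

```text
[-0.3638  0.8121  0.4267]
pos [ 0.5477 -0.0233  0.0297] yaw -81.47780788626999 shift units [-0.2858  0.008   0.0182] turn 0.09219211372999325 F [-4.4176 -2.2173  0.5145] w 0.33524872244220943 t 11.6833 q6 2.8721753516958652
```

View pics/w7c.png

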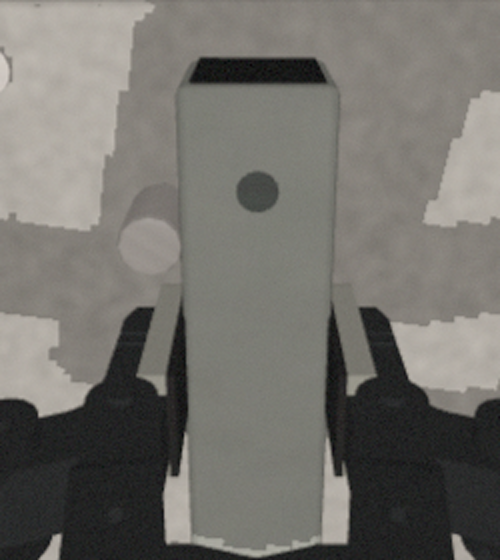

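>>> step_arm(motion=[[[-0.03,0.01,0],0,10],[[-0.07,0.01,0],0,10],[[-0.11,0.01,0],0,10],[[-0.15,0.01,0],0,10],[[-0.19,0.01,0],0,10],[[-0.21,0.01,0],0,10],[[-0.22,0.01,0],0,10],[[-0.22,0.01,0],0,10]])

```text
time_s: 12.35
position: [0.5463, -0.0147, 0.0296]
ee_rot: [[0.148, -0.989, -0.002], [-0.989, -0.148, -0.001], [0.0, 0.002, -1.0]]
ft_force: [-4.3, -2.6, -1.8]
width: 0.335
```

>>> step_arm(motion=[[[-0.015,0,0],0,10],[[-0.03,0,0],0,10],[[-0.045,0,0],0,10],[[-0.06,0,0],0,10],[[-0.06,0,0],0,10]])

```text
time_s: 12.77
position: [0.5461, -0.0129, 0.0296]
ee_rot: [[0.148, -0.989, -0.002], [-0.989, -0.148, -0.002], [0.001, 0.002, -1.0]]
ft_force: [-3.7, -5.7, -2.3]
width: 0.336
```

>>> step_arm(motion=[[[-0.01,0,0],0,10],[[-0.02,0,0],0,10],[[-0.02,0,0],0,10]])

```text
time_s: 13.02
position: [0.5462, -0.0128, 0.0297]
ee_rot: [[0.149, -0.989, -0.001], [-0.989, -0.149, -0.003], [0.003, 0.002, -1.0]]
ft_force: [-3.7, -7.4, -2.7]
width: 0.34
```

Run:
```python
from h import *
from plant import status,optics
for n in ["wrist","scene"]:
    c=optics.capture(n); np.savez(f"pics/{n}8.npz",**c); cv2.imwrite(f"pics/{n}8.png",c["img"])
    if n=="scene": crop(c,220,150,370,300,4,"pics/s8c.png")
move(tube(0,0,.029),-81.57)
```

```text
pos [ 0.5462 -0.0128  0.0297] yaw -81.44227300262338 shift units [-0.0206  0.0094  0.0181] turn 0.12772699737661242 F [-3.099  -7.5144 -2.2093] w 0.3312713983934259 t 13.1167 q6 2.8935257716597365
```

View pics/s8c.png

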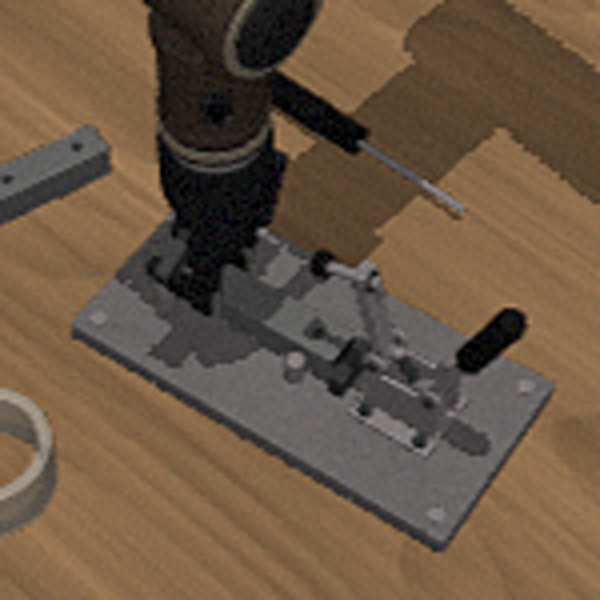

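>>> step_arm(motion=[[[0.005,0,0.015],0,10],[[0.01,0,0.03],0,10],[[0.015,0.01,0.03],0,10],[[0.015,0.01,0.03],0,10]])

```text
time_s: 13.45
position: [0.5462, -0.0129, 0.0291]
ee_rot: [[0.148, -0.989, -0.001], [-0.989, -0.148, -0.002], [0.001, 0.001, -1.0]]
ft_force: [-4.4, -5.6, 0.8]
width: 0.338
```

>>> step_arm(motion=[[[0,0,0],0,38],[[0,0,0],0,42],[[0,0,0],0,46],[[0,0,0],0,50],[[0,0,0],0,55],[[0,0,0],0,55],[[0,0,0],0,55]])

```text
time_s: 14.03
position: [0.5469, -0.0118, 0.029]
ee_rot: [[0.147, -0.989, 0.001], [-0.989, -0.147, 0.0], [-0.0, -0.001, -1.0]]
ft_force: [0.4, 0.5, -0.5]
width: 0.552
```

Run:
```python
from h import *
from plant import status,optics
for n in ["wrist"]:
    c=optics.capture(n); np.savez(f"pics/{n}9.npz",**c); cv2.imwrite(f"pics/{n}9.png",c["img"])
move(tube(0,0,.029),-81.57)
```

```text
pos [ 0.5467 -0.0118  0.029 ] yaw -81.54331445035974 shift units [ 0.0035  0.0267 -0.0012] turn 0.026685549640262707 F [-0.0598  0.2554 -0.4621] w 0.5518846221068956 t 14.0833 q6 2.892560962108394
```

View pics/wrist9.png

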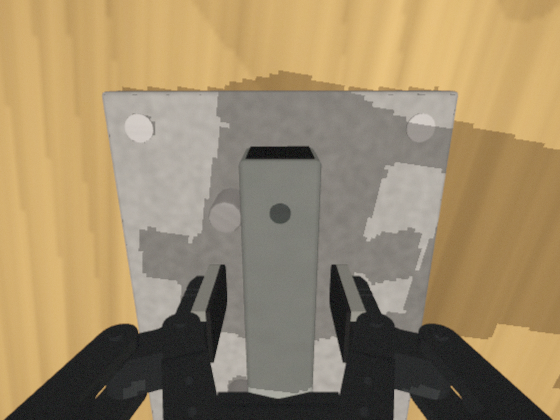

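>>> step_arm(motion=[[[0,-0.04,0],0,55],[[0,-0.08,0],0,55],[[0,-0.12,0],0,55],[[0,-0.15,0],0,55],[[0,-0.17,0],0,55],[[0,-0.18,0],0,55],[[0,-0.18,0],0,55]])

```text
time_s: 14.67
position: [0.5537, -0.0108, 0.0289]
ee_rot: [[0.147, -0.989, 0.0], [-0.989, -0.147, 0.0], [-0.0, -0.0, -1.0]]
ft_force: [-0.2, 0.8, -0.1]
width: 0.546
```

>>> step_arm(motion=[[[0,-0.015,0],0,55],[[0,-0.03,0],0,55],[[0,-0.045,0],0,55],[[0,-0.06,0],0,55],[[0,-0.06,0],0,55]])

```text
time_s: 15.08
position: [0.5545, -0.0106, 0.0286]
ee_rot: [[0.147, -0.989, -0.003], [-0.989, -0.147, -0.0], [-0.0, 0.003, -1.0]]
ft_force: [-4.5, -2.4, 3.1]
width: 0.548
```

>>> step_arm(motion=[[[0,0.08,0],0,55],[[0,0.17,0],0,55],[[0,0.22,0],0,60],[[0,0.22,-0.1],0,60],[[0,0.22,-0.4],0,60],[[0,0.22,-0.9],0,60],[[0.2,0.22,-1.5],0,60],[[0.4,0.22,-2.2],0,60],[[0.6,0.22,-3.0],0,60],[[0.8,0.22,-3.9],-2,40],[[0.9,0.22,-4.8],-6,20],[[1.0,0.22,-5.6],-12,0],[[1.0,0.22,-6.2],-18,0],[[1.0,0.22,-6.5],-24,0],[[1.0,0.22,-6.5],-24,0],[[1.0,0.22,-6.5],-24,0]])

```text
time_s: 16.42
position: [0.5538, -0.0514, 0.2906]
ee_rot: [[0.534, -0.845, 0.003], [-0.845, -0.534, -0.0], [0.002, -0.003, -1.0]]
ft_force: [0.1, 0.4, -1.1]
width: -0.002
```

Run:
```python
from h import *
from plant import status,optics
for n in ["wrist","scene","top"]:
    c=optics.capture(n); np.savez(f"pics/{n}10.npz",**c); cv2.imwrite(f"pics/{n}10.png",c["img"])
crop(load("pics/scene10.npz"),220,150,370,300,4,"pics/s10c.png")
move(tube(0,0,.3),8.43)
```

```text
pos [ 0.5521 -0.0511  0.2872] yaw -57.630119164821934 shift units [-0.9094 -0.3867 -0.3196] turn -66.06011916482194 F [ 0.3308  0.2927 -0.5351] w -0.0022948201797180984 t 16.5667 q6 2.4057813586678596
```

View pics/wrist10.png

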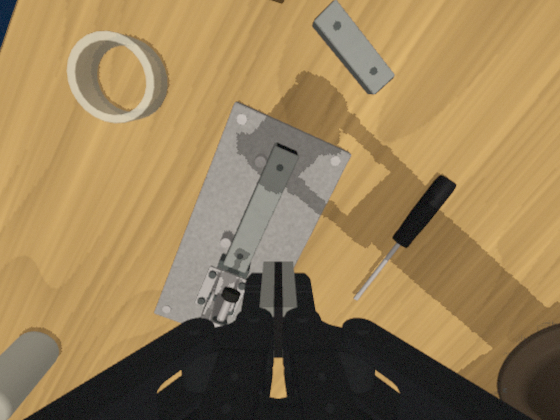

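View pics/s10c.png

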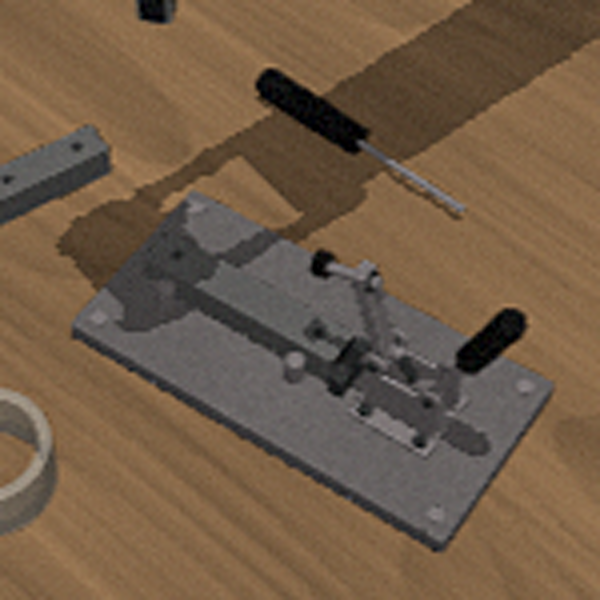

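Run:
```python
from h import *
def onx(c,u,v,x0=0):
    p,d=ray(c,u,v); s=(x0-(p-N)@JX)/(d@JX); q=p+s*d-N; return q@JX,q@JY,q[2]
w=load("pics/w2.npz");s=load("pics/scene0.npz");t=load("pics/top0.npz")
crop(w,40,120,200,200,5,"pics/h1.png"); crop(s,290,200,370,280,7,"pics/h2.png")
for u,v in [(64,163),(133,152)]: 
    for x0 in(0,): print(onx(w,u,v,x0))
s=load("pics/scene10.npz"); crop(s,290,200,370,280,7,"pics/h2.png")
print(proj(w,N+JY*0.15+[0,0,.15]))
```

```text
(np.float64(2.2523126094251942e-17), np.float64(0.19677351615742547), np.float64(0.17454270875861716))
(np.float64(-2.258175676264829e-17), np.float64(0.16735296337802602), np.float64(0.11342245147516161))
[136.8952 161.6131]
```

View pics/h1.png

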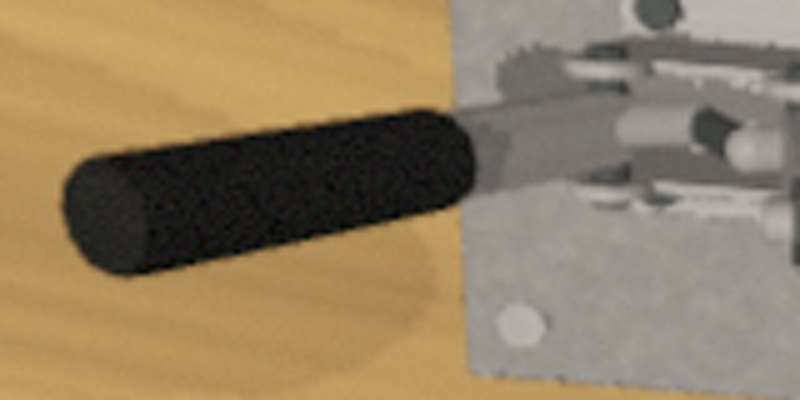

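View pics/h2.png

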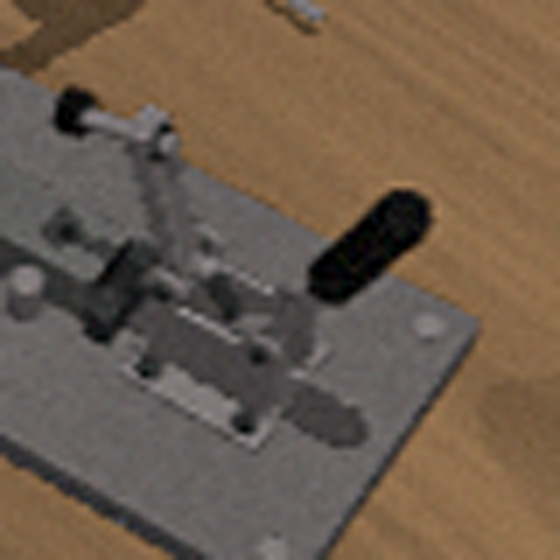

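```bash
cat >> h.py <<'E'
def J(y,z,x=0): return N+JX*x+JY*y+np.array([0,0,z])
PV=.153
def C(p,r,h):  # TCP y,z in nest for pitch p
    return PV+r*np.cos(p)-10e-3*np.sin(p)-h, .064+r*np.sin(p)+10e-3*np.cos(p)
E
python3 - <<'E'
from h import *
move(J(.152,.26),8.43)
E
```

```text
pos [ 0.5521 -0.0511  0.2872] yaw -57.630119164821934 shift units [-4.8602 -2.1439  0.6848] turn -66.06011916482194 F [ 0.3308  0.2927 -0.5351] w -0.0022948201797180984 t 16.5667 q6 2.4057813586678596
```

>>> step_arm(motion=[[[-0.2,-0.1,0],-5,0],[[-0.7,-0.3,0],-11,0],[[-1.2,-0.5,0],-18,0],[[-1.8,-0.8,0],-25,0],[[-2.4,-1.1,0.1],-32,0],[[-3.0,-1.3,0.2],-39,0],[[-3.6,-1.6,0.3],-46,0],[[-4.2,-1.9,0.4],-53,0],[[-4.6,-2.05,0.5],-59,0],[[-4.8,-2.12,0.6],-64,0],[[-4.86,-2.14,0.68],-66,0],[[-4.86,-2.14,0.68],-66,0],[[-4.86,-2.14,0.68],-66,0]])

```text
time_s: 17.65
position: [0.52, 0.1586, 0.2599]
ee_rot: [[0.989, 0.146, -0.003], [0.146, -0.989, -0.001], [-0.003, 0.0, -1.0]]
ft_force: [-0.4, -0.4, -0.3]
width: 0.002
```

Run:
```python
from h import *
from plant import status,optics
for n in ["wrist","scene"]:
    c=optics.capture(n); np.savez(f"pics/{n}11.npz",**c); cv2.imwrite(f"pics/{n}11.png",c["img"])
crop(load("pics/scene11.npz"),220,110,400,300,3.1,"pics/s11c.png")
move(J(.152,.15),8.43)
```

```text
pos [0.5209 0.1582 0.261 ] yaw 8.369485261776378 shift units [-0.0074 -0.0229  2.7755] turn -0.06051473822361686 F [ 0.4455 -0.9464 -0.6787] w 4.7629640639641706e-05 t 17.75 q6 1.639832973996684
```

View pics/wrist11.png

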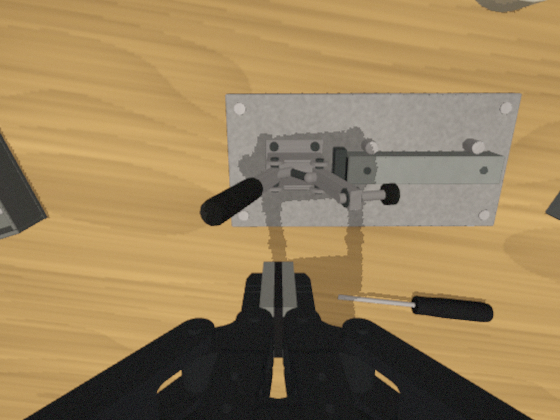

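View pics/s11c.png

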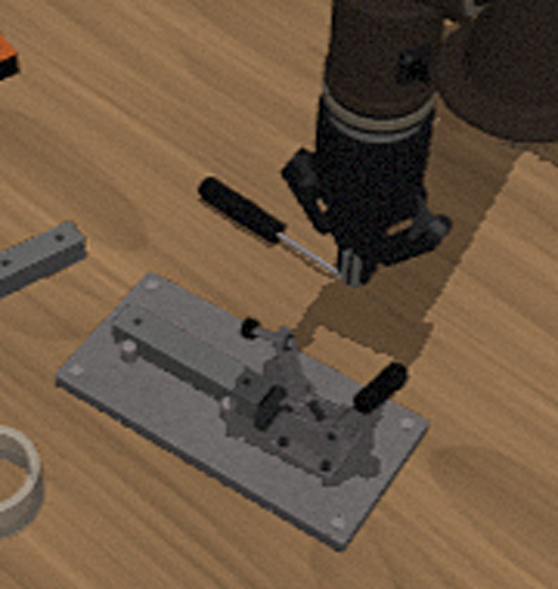

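>>> step_arm(motion=[[[0,0,0],-6,0],[[0,0,0],-13,0],[[0,0,0],-20,0],[[0,0,0],-27,0],[[0,0,0],-34,0],[[0,0,0],-41,0],[[0,0,0],-48,0],[[0,0,0],-55,0],[[0,0,0],-62,0],[[0,0,0],-69,0],[[0,0,0],-76,0],[[0,0,0],-83,0],[[0,0,0],-88,0],[[0,0,0],-90,0],[[0,0,0],-90,0]])

```text
time_s: 19.0
position: [0.5213, 0.158, 0.2618]
ee_rot: [[-0.146, 0.989, 0.0], [0.989, 0.146, -0.0], [-0.0, 0.0, -1.0]]
ft_force: [0.2, 0.1, 0.4]
width: -0.002
```

Run:
```python
from h import *
c=load("pics/wrist11.npz"); crop(c,325,130,525,210,4,"pics/w11c.png")
move(J(.155,.15),98.43)
```

```text
pos [0.5213 0.158  0.2618] yaw 98.3798641056729 shift units [ 0.1048 -0.0221  2.7955] turn -0.05013589432712706 F [0.2296 0.062  0.3534] w -0.0017055914809411365 t 19.0 q6 0.06816196243336621
```

View pics/w11c.png

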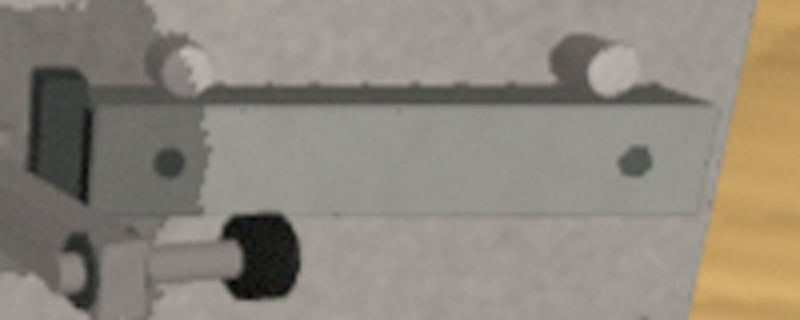

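Run:
```python
from h import *
c=load("pics/wrist11.npz")
g=lambda u,v,z: onz(c,325+u/4,130+v/4,z)
p1=g(189,69,.04);p2=g(613,69,.04);d=p1-p2;y=d/np.linalg.norm(d);x=np.array([y[1],-y[0],0]);n=(p1+p2)/2-x*.022
print(np.linalg.norm(d),n,np.degrees(np.arctan2(y[1],y[0])))
for nm,u,v in [("-y+x",714,103),("-y-x",699,214),("+y+x",91,104),("+y-x",85,209)]:
    q=g(u,v,.048)-n; print(nm,q@x,q@y)
```

```text
0.1095179756214302 [0.5429 0.0086 0.04  ] 98.38001476328112
-y+x 0.01470551524219474 -0.07755245972318013
-y-x -0.014564527206987027 -0.07982990358658315
+y+x 0.014447801849720335 0.08107634604278148
+y-x -0.013215806743127598 0.08082892843804296
```

>>> step_arm(motion=[[[0.05,-0.01,0.3],0,0],[[0.05,-0.02,0.8],0,0],[[0.05,-0.02,1.3],0,0],[[0.05,-0.02,1.8],0,0],[[0.05,-0.02,2.2],0,0],[[0.05,-0.02,2.5],0,0],[[0.05,-0.02,2.7],0,0],[[0.05,-0.02,2.78],0,0],[[0.05,-0.02,2.8],0,0],[[0.05,-0.02,2.8],0,0]])

```text
time_s: 19.83
position: [0.5205, 0.1606, 0.1501]
ee_rot: [[-0.147, 0.989, 0.001], [0.989, 0.147, 0.0], [0.0, 0.001, -1.0]]
ft_force: [-0.4, 0.6, 1.0]
width: -0.004
```

Run:
```python
from h import *
from plant import status,optics
for n in ["wrist","scene"]:
    c=optics.capture(n); np.savez(f"pics/{n}12.npz",**c); cv2.imwrite(f"pics/{n}12.png",c["img"])
crop(load("pics/scene12.npz"),240,130,400,300,3.5,"pics/s12c.png")
for p in np.arange(1.2,0.05,-.1): 
    y,z=C(p,.09,.011); print(round(p,2),round(y,4),round(z,4))
move(J(.167,.15),98.43)
```

```text
1.2 0.1653 0.1515
1.1 0.1739 0.1487
1.0 0.1822 0.1451
0.9 0.1901 0.1407
0.8 0.1975 0.1355
0.7 0.2044 0.1296
0.6 0.2106 0.1231
0.5 0.2162 0.1159
0.4 0.221 0.1083
0.3 0.225 0.1002
0.2 0.2282 0.0917
0.1 0.2306 0.0829
pos [0.5209 0.1607 0.1508] yaw 98.44958051137397 shift units [ 0.3367 -0.0208  0.0191] turn 0.019580511373959553 F [ 0.2443 -0.4817 -0.297 ] w 0.0014155768548875884 t 19.9333 q6 0.07181538759124517
```

View pics/wrist12.png

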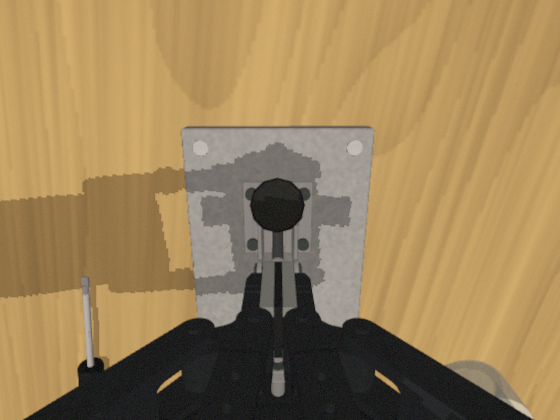

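View pics/s12c.png

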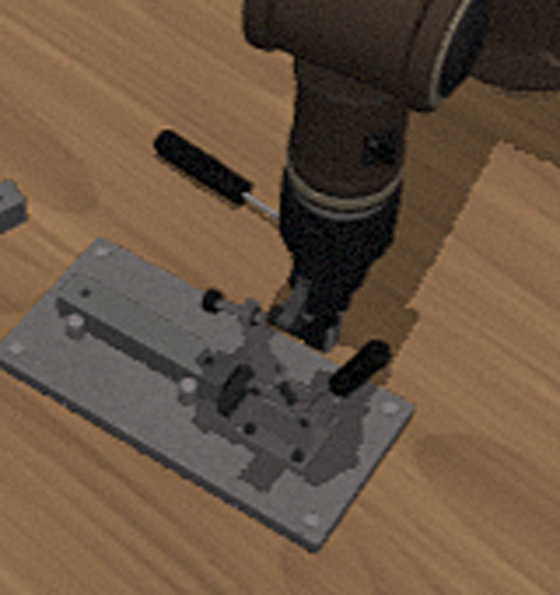

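>>> step_arm(motion=[[[0.1,-0.01,0],0,0],[[0.2,-0.02,0],0,0],[[0.27,-0.02,0.01],0,0],[[0.34,-0.02,0.02],0,0],[[0.41,-0.02,0.03],0,0],[[0.48,-0.02,0.05],0,0],[[0.55,-0.02,0.07],0,0],[[0.62,-0.02,0.1],0,0],[[0.69,-0.02,0.13],0,0],[[0.76,-0.02,0.17],0,0],[[0.83,-0.02,0.2],0,0],[[0.9,-0.02,0.24],0,0],[[0.9,-0.02,0.24],0,0]])

```text
time_s: 21.02
position: [0.5136, 0.1968, 0.1397]
ee_rot: [[-0.147, 0.989, -0.001], [0.989, 0.147, 0.001], [0.001, -0.0, -1.0]]
ft_force: [0.3, -0.4, -0.1]
width: 0.0
```

Run:
```python
from h import *
from plant import status,optics
for n in ["wrist","scene"]:
    c=optics.capture(n); np.savez(f"pics/{n}13.npz",**c); cv2.imwrite(f"pics/{n}13.png",c["img"])
crop(load("pics/scene13.npz"),240,130,400,300,3.5,"pics/s13c.png")
move(J(.1975,.1355),98.43)
```

```text
pos [0.5134 0.1965 0.1397] yaw 98.46061035164578 shift units [0.1853 0.0339 0.105 ] turn 0.030610351645776745 F [ 0.5222  0.1651 -0.1701] w -0.005252724160180936 t 21.1167 q6 0.1374949898349394
```

View pics/wrist13.png

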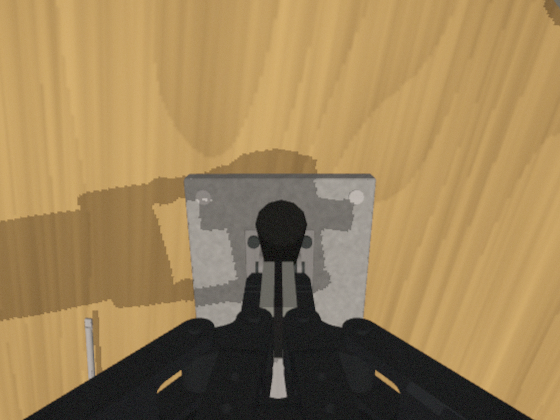

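View pics/s13c.png

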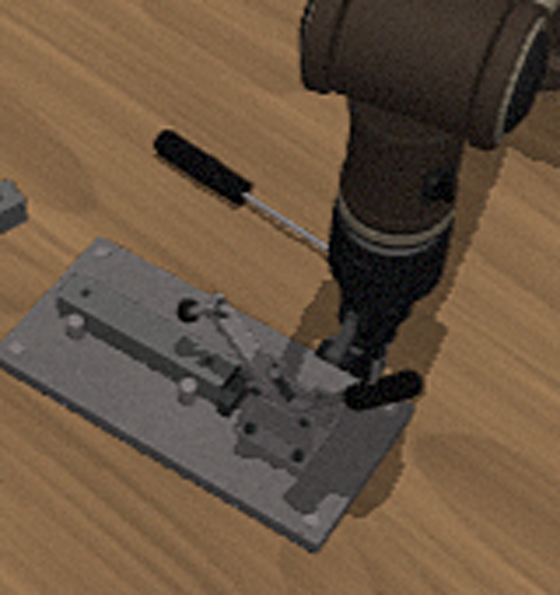

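>>> step_arm(motion=[[[0.06,0.01,0.03],0,0],[[0.12,0.02,0.07],0,0],[[0.18,0.02,0.11],0,0],[[0.24,0.02,0.15],0,0],[[0.3,0.02,0.2],0,0],[[0.36,0.02,0.25],0,0],[[0.41,0.02,0.3],0,0],[[0.46,0.02,0.36],0,0],[[0.51,0.02,0.42],0,0],[[0.51,0.02,0.42],0,0]])

```text
time_s: 21.95
position: [0.5118, 0.217, 0.1229]
ee_rot: [[-0.147, 0.989, 0.0], [0.989, 0.147, 0.001], [0.001, 0.001, -1.0]]
ft_force: [0.4, 0.2, 0.5]
width: -0.002
```

Run:
```python
from h import *
from plant import status,optics
for n in ["scene"]:
    c=optics.capture(n); np.savez(f"pics/{n}14.npz",**c); cv2.imwrite(f"pics/{n}14.png",c["img"])
crop(load("pics/scene14.npz"),240,130,400,300,3.5,"pics/s14c.png")
for p in (.5,.4,.3,.2,.14): move(J(*C(p,.09,.011)),98.43)
```

```text
pos [0.512  0.2169 0.1231] yaw 98.46377412864116 shift units [ 0.1447 -0.0053  0.1783] turn 0.03377412864114149 F [-0.2958 -0.4242  0.81  ] w 0.0013269742663796916 t 22.0 q6 0.17394921691673973
pos [0.512  0.2169 0.1231] yaw 98.46377412864116 shift units [ 0.2649 -0.0054  0.37  ] turn 0.03377412864114149 F [-0.2958 -0.4242  0.81  ] w 0.0013269742663796916 t 22.0 q6 0.17394921691673973
pos [0.512  0.2169 0.1231] yaw 98.46377412864116 shift units [ 0.3654 -0.0055  0.5728] turn 0.03377412864114149 F [-0.2958 -0.4242  0.81  ] w 0.0013269742663796916 t 22.0 q6 0.17394921691673973
pos [0.512  0.2169 0.1231] yaw 98.46377412864116 shift units [ 0.4451 -0.0057  0.7846] turn 0.03377412864114149 F [-0.2958 -0.4242  0.81  ] w 0.0013269742663796916 t 22.0 q6 0.17394921691673973
pos [0.512  0.2169 0.1231] yaw 98.46377412864116 shift units [ 0.4826 -0.0058  0.9151] turn 0.03377412864114149 F [-0.2958 -0.4242  0.81  ] w 0.0013269742663796916 t 22.0 q6 0.17394921691673973
```

View pics/s14c.png

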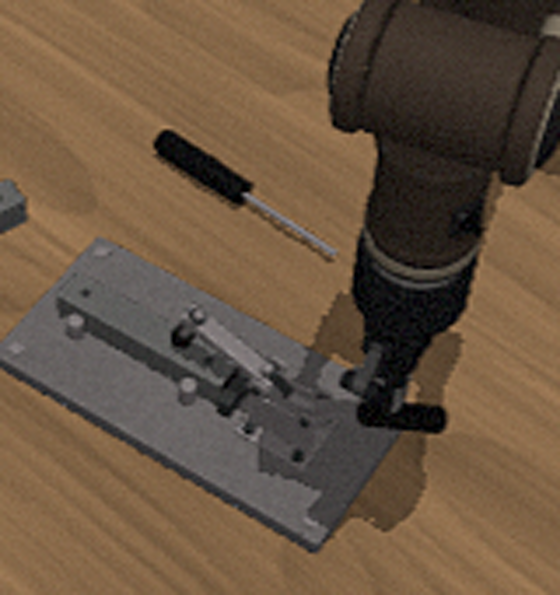

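Pad nearly touches the tube. Continue slowly, ~2 mm per row.

>>> step_arm(motion=[[[0.04,0,0.05],0,0],[[0.08,0,0.1],0,0],[[0.12,0,0.15],0,0],[[0.15,0,0.19],0,0],[[0.18,0,0.23],0,0],[[0.2,0,0.27],0,0],[[0.23,0,0.31],0,0],[[0.25,0,0.35],0,0],[[0.265,0,0.37],0,0]])

```text
time_s: 22.75
position: [0.5107, 0.2272, 0.109]
ee_rot: [[-0.147, 0.989, 0.001], [0.989, 0.147, 0.001], [0.001, 0.001, -1.0]]
ft_force: [0.1, 0.5, 5.6]
width: -0.002
```

>>> step_arm(motion=[[[0.025,0,0.05],0,0],[[0.05,0,0.1],0,0],[[0.075,0,0.15],0,0],[[0.1,0,0.2],0,0],[[0.12,0,0.25],0,0],[[0.14,0,0.3],0,0]])

```text
time_s: 23.25
position: [0.5098, 0.2331, 0.0969]
ee_rot: [[-0.147, 0.989, 0.001], [0.989, 0.147, 0.001], [0.001, 0.001, -1.0]]
ft_force: [-0.1, 1.4, 3.8]
width: 0.004
```

>>> step_arm(motion=[[[0.02,0,0.05],0,0],[[0.04,0,0.1],0,0],[[0.06,0,0.15],0,0],[[0.07,0,0.19],0,0],[[0.07,0,0.19],0,0]])

```text
time_s: 23.67
position: [0.5075, 0.2344, 0.0875]
ee_rot: [[-0.147, 0.989, -0.003], [0.989, 0.147, -0.002], [-0.001, -0.003, -1.0]]
ft_force: [0.5, -0.4, -0.7]
width: 0.002
```

Run:
```python
from h import *
from plant import status,optics
for n in ["scene"]:
    c=optics.capture(n); np.savez(f"pics/{n}15.npz",**c)
crop(load("pics/scene15.npz"),240,130,400,300,3.5,"pics/s15c.png")
move(J(*C(.14,.09,.011)),98.43)
```

```text
pos [0.5077 0.2344 0.0877] yaw 98.4664065452432 shift units [0.0325 0.0367 0.0299] turn 0.036406545243210076 F [-0.3183  0.0383 -0.2028] w 0.0025391900869663037 t 23.7167 q6 0.20740478100990944
```

View pics/s15c.png

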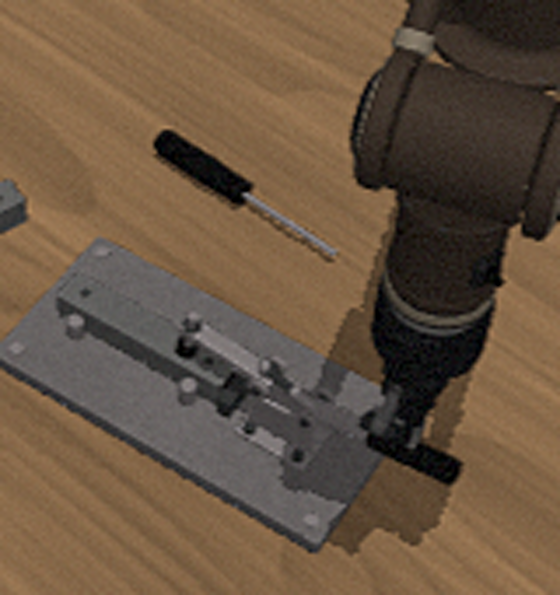

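>>> step_arm(motion=[[[0.01,0,0.015],0,0],[[0.01,0,0.03],0,0],[[0.01,0,0.045],0,0],[[0.01,0,0.045],0,0]])

```text
time_s: 24.05
position: [0.5087, 0.2353, 0.0869]
ee_rot: [[-0.147, 0.989, -0.0], [0.989, 0.147, -0.0], [-0.0, -0.0, -1.0]]
ft_force: [-0.2, 0.5, 0.0]
width: -0.0
```

>>> step_arm(motion=[[[0,0,0.015],0,0],[[0,0,0.03],0,0],[[0,0,0.04],0,0],[[0,0,0.04],0,0]])

```text
time_s: 24.38
position: [0.5089, 0.2355, 0.0855]
ee_rot: [[-0.147, 0.989, 0.0], [0.989, 0.147, 0.0], [0.0, 0.0, -1.0]]
ft_force: [-0.2, -0.2, 0.9]
width: -0.001
```

>>> step_arm(motion=[[[0,0,0.01],0,0],[[0,0,0.02],0,0],[[0,0,0.03],0,0],[[0,0,0.03],0,0]])

```text
time_s: 24.72
position: [0.509, 0.2355, 0.085]
ee_rot: [[-0.147, 0.989, 0.0], [0.989, 0.147, -0.0], [-0.0, 0.0, -1.0]]
ft_force: [-1.9, -0.7, 5.5]
width: -0.0
```

>>> step_arm(motion=[[[0,0,-0.1],0,0],[[0,0,-0.4],0,0],[[0,0,-1.0],0,0],[[0,0,-1.8],0,0],[[0,0,-2.6],0,0],[[0,0,-3.4],0,0],[[0,0,-4.0],0,0],[[-0.5,0,-4.4],0,0],[[-1.2,0,-4.6],0,0],[[-2.0,0,-4.6],0,0],[[-2.8,0,-4.6],0,0],[[-3.6,0,-4.6],0,0],[[-4.2,0,-4.6],0,0],[[-4.4,0,-4.6],0,0],[[-4.4,0,-4.6],0,0]])

```text
time_s: 25.97
position: [0.535, 0.0597, 0.2689]
ee_rot: [[-0.144, 0.99, 0.001], [0.99, 0.144, -0.0], [-0.0, 0.001, -1.0]]
ft_force: [-0.7, 0.2, 0.4]
width: -0.001
```

Run:
```python
from h import *
from plant import status,optics
for n in ["wrist","scene","top"]:
    c=optics.capture(n); np.savez(f"pics/{n}16.npz",**c); cv2.imwrite(f"pics/{n}16.png",c["img"])
crop(load("pics/scene16.npz"),220,150,390,300,4,"pics/s16c.png")
```

```text
(no output)
```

View pics/wrist16.png

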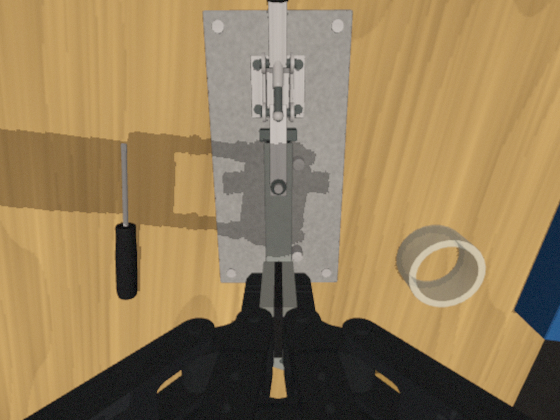

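View pics/s16c.png

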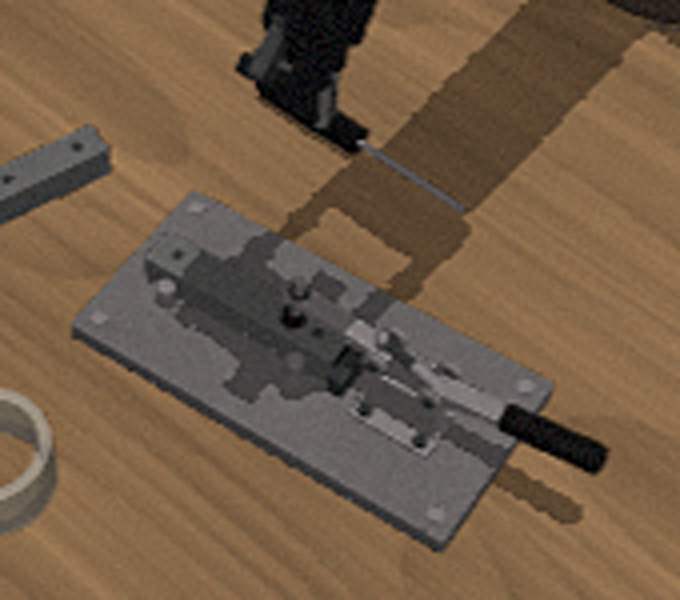

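View pics/scene16.png

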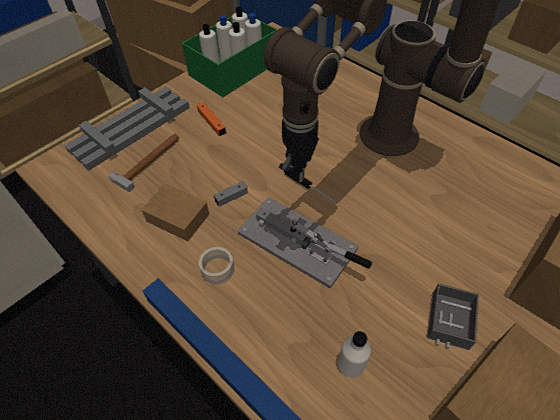

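Run:
```python
from h import *
a=load("pics/scene12.npz")["img"][195:250,245:310]; b=load("pics/scene16.npz")["img"][195:250,245:310]
im=np.hstack([cv2.convertScaleAbs(cv2.resize(i,None,fx=6,fy=6,interpolation=cv2.INTER_CUBIC),alpha=1.6) for i in (a,b)])
cv2.imwrite("pics/cmp.png",im)
c=load("pics/wrist16.npz"); crop(c,220,110,340,290,3.3,"pics/w16c.png")
```

```text
(no output)
```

View pics/cmp.png

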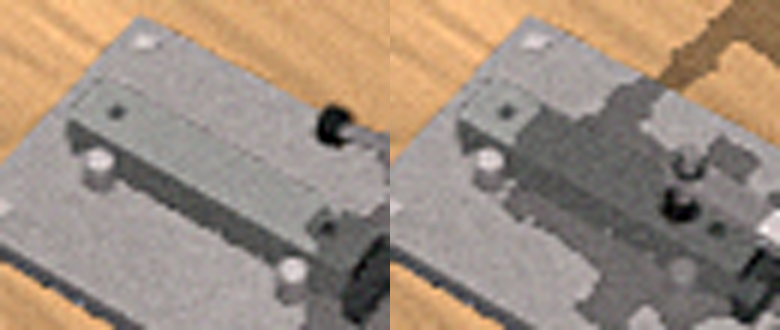

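View pics/w16c.png

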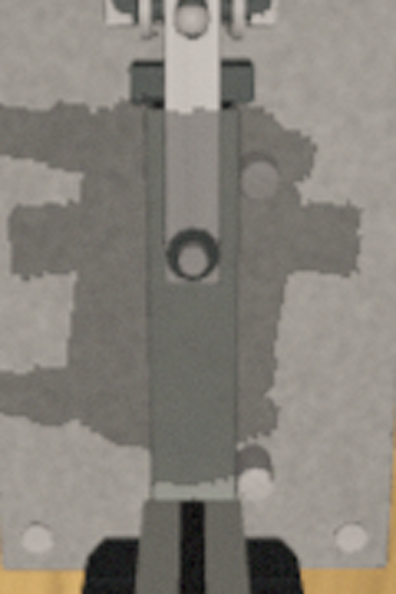

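```bash
python3 -c "
from plant import arm
print(arm.job_done())"
```

```text
the job is handed in; nothing more can be done
None
```

The longer tube is in the jig, against the end stop and both pins. The clamp is locked on it, and I handed the job in at about 26 s of the 72 s allowed. No verdict was reported.

**What I did**
- I gripped the grey 160 mm tube (measured at 159.5 mm), carried it in under the open clamp arm and slid it gently against the pins and then the stop. With the gripper open I nudged it sideways once more so that it seated on both pins.
- I pushed the handle down with the shut fingers until it gave way over centre. I then touched its hard stop lightly and drew back clear of everything.

**Last checks**
- **Tube position:** with the clamp still open, the tube's sides were within about 1 mm of the nest position and square to the jig. Along its length the picture put the middle about 1 mm towards the stop, which is within camera error. After locking, the end hole shows at the same pixel as before.
- **Clamp:** the handle stays down with the robot away and the pad is on the tube. I could not measure the pad's force or read the handle angle directly.
- **Forces:** wrist readings between moves stayed around 7.5 N or less against the pins and stop, and about 6 N on the handle.
- **Other things:** they look unmoved in the last scene picture. I did not measure them.

**One slip:** while lowering the tube onto the board I repeated a downward move by mistake, and the wrist read 48 N downward and 26 N sideways. The tube was about 6 mm short of the pins at that point, pressing on the board only, and I backed off before going on. That should not count as ramming the pins or stop, but it was harder than intended.

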